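Rank the lampshade forms on the stock board

TASK

Stand the four wooden lampshade forms upright on the white board, one centred on each mark, in order of size: the smallest on the mark next to the red bar, growing to the largest at the other end. Do not knock any form over, and leave the small green glass jar with the brass lid where it stands.

Things in the scene. Friction and masses are not known exactly. Their poses are not given: they have to be found in the camera images.
- form_52: the smallest of four loose wooden lampshade forms: a pale wooden cone, 52 mm across its base (6 mm high rim) and 28 mm high, with a small patch of amber and green glass bricks painted on one side, narrowing to 34 mm across at its top; from there a darker upright round neck, 26 mm in diameter and 36 mm high, rises to 64 mm. The neck is the place to grip, from above. Origin: centre of the underside; z up along the axis. Weighs 50 to 250 g.
- form_64: the second smallest of four loose wooden lampshade forms: a pale wooden cone, 64 mm across its base (6 mm high rim) and 36 mm high, with a small patch of amber and green glass bricks painted on one side, narrowing to 34 mm across at its top; from there a darker upright round neck, 26 mm in diameter and 36 mm high, rises to 72 mm. The neck is the place to grip, from above. Origin: centre of the underside; z up along the axis. Weighs 50 to 250 g.
- form_76: the second largest of four loose wooden lampshade forms: a pale wooden cone, 76 mm across its base (6 mm high rim) and 44 mm high, with a small patch of amber and green glass bricks painted on one side, narrowing to 34 mm across at its top; from there a darker upright round neck, 26 mm in diameter and 36 mm high, rises to 80 mm. The neck is the place to grip, from above. Origin: centre of the underside; z up along the axis. Weighs 50 to 250 g.
- form_88: the largest of four loose wooden lampshade forms: a pale wooden cone, 88 mm across its base (6 mm high rim) and 52 mm high, with a small patch of amber and green glass bricks painted on one side, narrowing to 34 mm across at its top; from there a darker upright round neck, 26 mm in diameter and 36 mm high, rises to 88 mm. The neck is the place to grip, from above. Origin: centre of the underside; z up along the axis. Weighs 50 to 250 g.
- mark_0: one of four equal flat target marks (black ring 48 mm across, paper inside, black dot in the centre) in a straight row, 100 mm apart, on a fixed white board 100 mm wide, 464 mm long and 12 mm thick that lies roughly along y: the end mark on the -y side (right, seen from the robot). Printed flat: nothing to feel. Origin: centre of the mark on the board's top surface, 12 mm above the table; its y axis runs along the row towards mark_3.
- mark_1: one of four equal flat target marks (black ring 48 mm across, paper inside, black dot in the centre) in a straight row, 100 mm apart, on a fixed white board 100 mm wide, 464 mm long and 12 mm thick that lies roughly along y: second from the -y end. Printed flat: nothing to feel. Origin: centre of the mark on the board's top surface, 12 mm above the table; its y axis runs along the row towards mark_3.
- mark_2: one of four equal flat target marks (black ring 48 mm across, paper inside, black dot in the centre) in a straight row, 100 mm apart, on a fixed white board 100 mm wide, 464 mm long and 12 mm thick that lies roughly along y: third from the -y end. Printed flat: nothing to feel. Origin: centre of the mark on the board's top surface, 12 mm above the table; its y axis runs along the row towards mark_3.
- mark_3: one of four equal flat target marks (black ring 48 mm across, paper inside, black dot in the centre) in a straight row, 100 mm apart, on a fixed white board 100 mm wide, 464 mm long and 12 mm thick that lies roughly along y: the end mark on the +y side (left, seen from the robot). Printed flat: nothing to feel. Origin: centre of the mark on the board's top surface, 12 mm above the table; its y axis runs along the row towards mark_3.
- red_bar: fixed red bar, 86 x 16 x 6 mm, across one end of the white board, 67 mm beyond the centre of the end mark (mark_0 or mark_3, it varies); a like bar in grey is at the other end. Origin: centre of its underside, on the board's top.
- jar: small green glass jar with a brass lid, 40 mm in diameter, 54 mm high, standing loose on the table among the forms; not to be moved. Origin: centre of its underside.
Things that resemble listed ones, but are neither listed nor needed, are in the scene too. What is shaped like the form_52 but pink or turquoise is not meant.

How it is judged:
By the outcome, as a careful person would: the job done as asked, in the order asked, and still so for the second after the job is handed in, with the robot touching nothing.
It also fails if it takes over 106 s, if anything falls off the work surface, if the arm or the gripper's body presses on something with over 40 N, if the wrist force passes 120 N, or if a joint passes its speed limit or range.

ROBOT

A 6-joint arm with a two-finger parallel gripper is mounted at the origin on the work surface. World frame = base frame: x ahead of the robot, y to its left, z up, the work surface at z = 0. Lengths are in m, angles in rad, forces in N, time in s.
With the tool pointing down it reaches from about 0.25 to 0.725 m from the base axis. Payload 4 kg.
Tool frame: the origin (TCP) lies at the very end of the fingers, on their centre line; the grasp point (between the pads) lies bot.grasp_offset behind it (bot.grasp_offset is the distance from the TCP to the grasp point, in m); z points along the fingers, y is the direction in which the jaws open and shut (so a half turn about z gives the same grasp; the last joint's range is limited). The gripper opens to 85 mm and grips with 20 to 120 N. Pads are 22 mm wide; open, the fingers measure 114 mm over their backs; the gripper's body (76 mm by 85 mm) begins 54 mm behind the grasp point. The pads swing forward as they close: fully open they stand 13 mm farther back than shut.
Start: joints at [-1.322, 0.241, 0.005, 1.335, 0, 1.571], TCP at [0.123, -0.485, 0.231] pointing down, gripper open.
Joint ranges: [-2.72, 2.72], [-1.05, 1.87], [-1.09, 1.28], [-1.99, 2.15], [-1.42, 1.44], [-3.14, 3.14]. Speed limits (rad/s): [2.79, 2.79, 3.14, 3.14, 3.14, 3.14].

INTERFACE

Orientations are given as a unit quaternion [x, y, z, w].
In Python, from workcell import bot gives the robot as it stands. The module is installed in compiled form; this text tells all that it offers.
- The arm moves only by the shell command python3 -m jog 'ROWS' [OPENING]. ROWS is JSON, a list that holds one entry, the list of rows, each a list of 6 numbers: the shift along the tool's x, y, z in m, then the turn, a rotation vector about the tool's x, y, z in degrees. In form: [[[dx, dy, dz, wx, wy, wz], ...]]. A call has 1 to 12 rows; each row shifts and turns the pose as measured when the row begins, along the tool's axes as they then stand; what a row does not reach is not made up. A row lasts 1/8 s, in which the tool goes at most 62.5 mm and 10.7 degrees, less where a joint would pass 70% of its speed; a pose out of reach is approached as far as the arm can. A call is refused whole if a number of a shift passes 0.0625 or a number of a turn 10.7, either way. A call with a gripper value outside its range is refused whole. OPENING is the finger opening in m, from 0 to 0.0854, set as the call begins (- or left out, the last holds). The fingers move at their own pace and stop on an object; the grip force is fixed at half the most. Time passes only in rows, so rows that do not move let the fingers close. It gives the time, the measured TCP pose, the force and the opening at its end, in the units of the state.
- bot.get_obs(): the state, without advancing time (a new reading comes with each control period).
- bot.camera(name): name is "scene" or "top"; returns a dict with "pixels" (400x640x3 uint8, red, green, blue), "fx", "fy", "cx", "cy" (pixels), "rvec" (rotation vector, rad) and "tvec" (3), from world to camera coordinates, as OpenCV has them. Camera axes: x right, y down, z forward; pixel columns grow to the right and rows downward; lengths in m; the calibration is good to about 2 mm. A picture is of the moment at which its call begins. There is no depth.
- bot.job_done(): hands the job in, once; it reports no verdict.
The state is a dict: "clock": time; "joint_pos": joint angles; "joint_vel": joint speeds; "tau": joint torques, N m; "eef_pos": TCP position; "tool_rot": TCP orientation; "ft_force": force on the tool from outside, world axes, zero at the start; "ft_torque": the same for the moment, N m; "grip_width": finger opening in m.
Only numpy, scipy, OpenCV 4.12 (cv2) and the standard library are available. Lean on these libraries where they do the work, as an engineer would, in place of code of your own. Each camera call takes 0.05 s, during which the arm holds its last target. There are 200 camera calls.

## Working session

There is one attempt and no reset: what is moved stays moved. The work goes in short steps, Python scripts to look and compute and a shell command to move; the robot and the scene stay as the last step left them, time stands still between calls to the robot, and variables do not carry over. Pictures are saved under pics/ and viewed, on a budget of 14 in all, crops included, one or two more only if the job needs it, and the job is handed in when it is done.

```bash
mkdir -p pics; python3 - <<'E'
from workcell import bot
import cv2
for n in("scene","top"):
    c=bot.camera(n); cv2.imwrite(f"pics/{n}0.png",c["pixels"][:,:,::-1]); print({k:v for k,v in c.items() if k!="pixels"})
print(bot.get_obs(),bot.grasp_offset)
E
```

```text
{'fx': 374.72017123125084, 'fy': 374.72017123125084, 'cx': 317.7935538276622, 'cy': 200.64229231790517, 'rvec': array([ 1.81132164,  1.89896074, -0.63302517]), 'tvec': array([ 0.0148442 , -0.40679984,  1.17975204])}
{'fx': 488.4676869936545, 'fy': 488.4676869936545, 'cx': 326.655493053489, 'cy': 201.3898696612349, 'rvec': array([ 2.22757222, -2.19208939,  0.07910522]), 'tvec': array([-0.01637607,  0.52586002,  1.08420048])}
{'clock': 0.1, 'joint_pos': array([-1.32200588e+00,  2.41358354e-01,  3.84821907e-03,  1.33518598e+00,
       -4.33280484e-05,  1.57081476e+00]), 'joint_vel': array([-0.00019286, -0.00091718,  0.00377754, -0.00233208,  0.00109858,
        0.00111009]), 'tau': array([ 4.16566290e-04, -3.73139048e+01,  2.53009415e+01,  1.08447333e-02,
        3.03057573e-05, -8.64332691e-06]), 'eef_pos': array([ 0.12296392, -0.48406061,  0.23048753]), 'tool_rot': array([ 9.92273579e-01,  1.24065474e-01, -1.39362747e-04, -9.39862431e-04]), 'ft_force': array([ 0.26017233,  0.34148952, -1.03003813]), 'ft_torque': array([-0.0345284 , -0.04164389, -0.01713411]), 'grip_width': 0.08498994409822332} 0.0187
```

View pics/scene0.png

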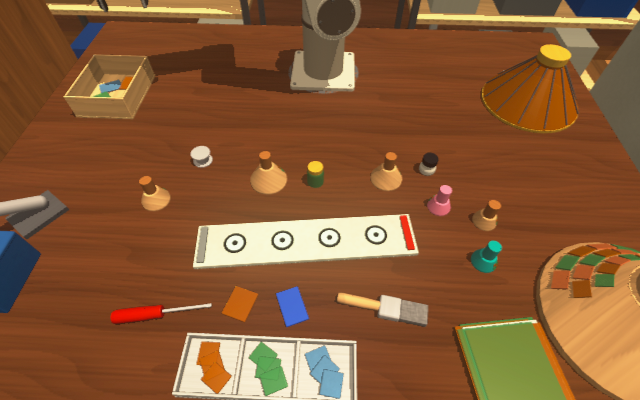

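View pics/top0.png

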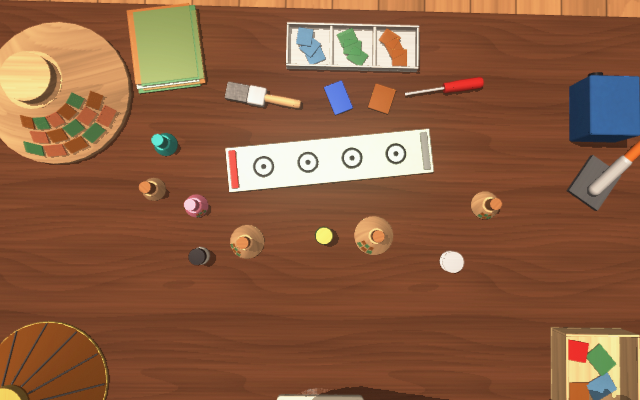

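The top view shows the red bar at the left (233,169), which is the +y end (mark_3). The forms are at about (375,235) largest, (247,241), (485,205) and (152,188). The jar is at (324,236), and the decoys are pink (196,205) and turquoise (165,144). I'll enlarge the four forms next.

```bash
cat > h.py <<'E'
import numpy as np, cv2
from workcell import bot
def ray(c,uv,z):
    R=cv2.Rodrigues(c["rvec"])[0]; o=-R.T@c["tvec"]
    d=R.T@np.array([(uv[0]-c["cx"])/c["fx"],(uv[1]-c["cy"])/c["fy"],1])
    return o+d*(z-o[2])/d[2]
def px(c,p):
    K=np.array([[c["fx"],0,c["cx"]],[0,c["fy"],c["cy"]],[0,0,1]])
    return cv2.projectPoints(np.array([p],float),c["rvec"],c["tvec"],K,None)[0].ravel()
def marks(c):
    "dark dots in white board"
    g=cv2.cvtColor(c["pixels"],cv2.COLOR_RGB2GRAY); out=[]
    cs,_=cv2.findContours((g<110).astype(np.uint8),cv2.RETR_LIST,cv2.CHAIN_APPROX_NONE)
    for k in cs:
        (x,y),(w,h),a=cv2.fitEllipse(k) if len(k)>=12 else ((0,0),(0,0),0)
        if 17<h<26 and 10<w and 120<y<260: out.append((round(x,1),round(y,1),round(w),round(h)))
    return out
E
python3 - <<'E'
from h import *
t=bot.camera("top"); s=bot.camera("scene")
for c in(t,s):
    for m in marks(c): print(m, ray(c,m,.012).round(4))
tiles=[]
for c,l in((t,[(485,205),(375,235),(247,241),(152,188)]),(s,[(155,192),(268,170),(387,168),(487,214)])):
    tiles.append(np.hstack([cv2.resize(c["pixels"][y-25:y+25,x-25:x+25],(200,200),interpolation=cv2.INTER_CUBIC) for x,y in l]))
cv2.imwrite("pics/tiles.png",np.vstack(tiles)[:,:,::-1])
E
```

```text
(323.7, 235.2, 18, 18) [ 0.4502 -0.0025  0.012 ]
(192.8, 204.5, 19, 23) [0.5142 0.2905 0.012 ]
(148.8, 187.5, 20, 23) [0.5505 0.3889 0.012 ]
(263.3, 165.9, 18, 19) [0.6035 0.1356 0.012 ]
(263.3, 166.0, 19, 20) [0.6033 0.1356 0.012 ]
(307.6, 161.7, 18, 18) [0.6148 0.0364 0.012 ]
(307.6, 161.7, 19, 19) [0.6148 0.0364 0.012 ]
(351.7, 157.4, 18, 18) [ 0.6265 -0.063   0.012 ]
(351.7, 157.4, 19, 19) [ 0.6265 -0.063   0.012 ]
(395.6, 153.1, 18, 18) [ 0.6381 -0.1624  0.012 ]
(395.5, 153.2, 19, 19) [ 0.6379 -0.1622  0.012 ]
(159.0, 140.7, 17, 18) [0.6559 0.3697 0.012 ]
(93.9, 132.2, 13, 21) [0.6721 0.5144 0.012 ]
(234.5, 242.6, 16, 19) [ 0.6374 -0.1612  0.012 ]
(234.5, 242.8, 18, 22) [ 0.6379 -0.1611  0.012 ]
(282.2, 239.8, 16, 19) [ 0.6258 -0.0613  0.012 ]
(282.0, 240.0, 18, 21) [ 0.6263 -0.0617  0.012 ]
(329.2, 237.0, 16, 19) [0.6141 0.0383 0.012 ]
(329.0, 237.3, 18, 21) [0.6148 0.0379 0.012 ]
(375.6, 234.2, 16, 19) [0.6023 0.1376 0.012 ]
(375.5, 234.5, 17, 21) [0.6031 0.1374 0.012 ]
(487.9, 222.5, 16, 20) [0.5603 0.3855 0.012 ]
(441.0, 205.6, 19, 22) [0.5189 0.2895 0.012 ]
(428.1, 168.9, 12, 17) [0.4081 0.2747 0.012 ]
(315.3, 166.9, 14, 17) [ 0.4148 -0.0016  0.012 ]
(201.2, 155.9, 21, 25) [ 0.3915 -0.2903  0.012 ]
```

View pics/tiles.png

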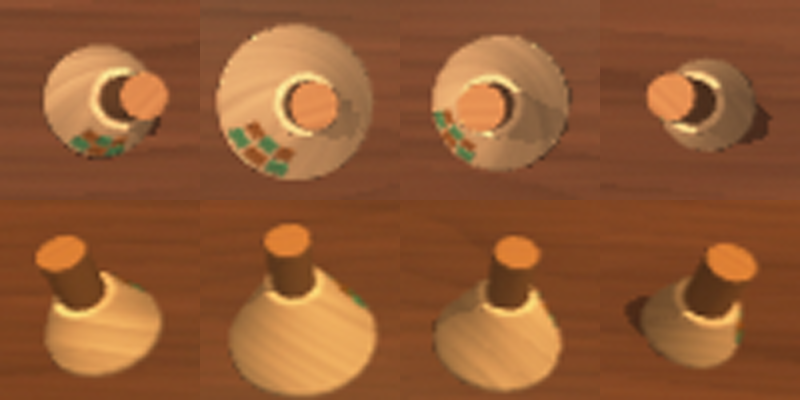

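Top row, left to right: base widths of about 28, 39, 34 and 24 px, so form_64, form_88, form_76 and form_52. The bright orange neck tops stand out clearly, so I'll locate those in both views.

```bash
cat >> h.py <<'E'
def tops(c,l):
    hsv=cv2.cvtColor(c["pixels"],cv2.COLOR_RGB2HSV)
    out=[]
    for (x,y),z in l:
        w=hsv[y-14:y+15,x-14:x+15].astype(int)
        m=((w[...,2]>195)&(w[...,1]>140)&(w[...,0]<16)).astype(np.uint8)
        n,lab,st,ce=cv2.connectedComponentsWithStats(m)
        i=1+np.argmax(st[1:,4]); uv=ce[i]+[x-14,y-14]
        out.append((st[i,4],uv.round(1),ray(c,uv,z).round(4)))
    return out
E
python3 - <<'E'
from h import *
zs=[.072,.088,.080,.064]
t=bot.camera("top"); s=bot.camera("scene")
for r in tops(t,[((u,v),z) for (u,v),z in zip([(496,204),(378,236),(242,243),(146,187)],zs)]): print(*r)
for r in tops(s,[((u,v),z) for (u,v),z in zip([(145,180),(265,155),(391,156),(495,206)],zs)]): print(*r)
m3=np.array([.6032,.1365]);m0=np.array([.638,-.1617]);print(np.degrees(np.arctan2(*(m3-m0)[::1])))
from scipy.spatial.transform import Rotation as Ro
print(Ro.from_quat(bot.get_obs()["tool_rot"]).as_matrix().round(3))
E
```

```text
99 [495.5 203.6] [ 0.5244 -0.3682  0.072 ]
109 [378.1 235.9] [ 0.4521 -0.1146  0.088 ]
112 [241.6 242.7] [0.4336 0.1702 0.08  ]
102 [144.1 186.7] [0.5484 0.3812 0.064 ]
74 [144.6 179.8] [ 0.5244 -0.3685  0.072 ]
64 [264.5 154.7] [ 0.452  -0.1137  0.088 ]
60 [390.7 155.7] [0.4337 0.171  0.08  ]
80 [494.4 204.1] [0.5487 0.3828 0.064 ]
-6.656320625292391
[[ 0.969  0.246 -0.   ]
 [ 0.246 -0.969  0.001]
 [ 0.    -0.001 -1.   ]]
```

Both views agree to within 2 mm. First I'll turn the tool so that its axes line up with the world axes. Then dx=dX, dy=-dY and dz=-dZ.

```bash
python3 -m jog '[[[0,0,0,0,0,7.1],[0,0,0,0,0,7.1],[0.05,-0.015,0,0,0,0],[0.06,-0.015,0,0,0,0],[0.06,-0.015,0,0,0,0],[0.06,-0.015,0,0,0,0],[0.06,-0.02,0,0,0,0],[0.06,-0.02,0,0,0,0],[0.04,-0.01,0,0,0,0],[0,0,0,0,0,0]]]' 0.0854
```

```text
clock: 1.55
eef_pos: [0.5198, -0.378, 0.2287]
tool_rot: [1.0, -0.006, -0.0, 0.0]
ft_force: [0.3, -0.1, -0.6]
grip_width: 0.085
```

```bash
python3 -m jog '[[[0.0045,-0.01,0.03,0,0,0],[0,0,0.05,0,0,0],[0,0,0.045,0,0,0],[0,0,0,0,0,0]]]'
```

```text
clock: 2.05
eef_pos: [0.5223, -0.3694, 0.1016]
tool_rot: [1.0, -0.007, -0.001, 0.001]
ft_force: [-1.2, 0.3, 0.4]
grip_width: 0.0852
```

```bash
python3 -m jog '[[[0.002,-0.001,0.02,0,0,0],[0,0,0.025,0,0,0],[0,0,0.015,0,0,0],[0,0,0,0,0,0]]]' && python3 -m jog '[[[0,0,0,0,0,0],[0,0,0,0,0,0],[0,0,0,0,0,0],[0,0,0,0,0,0],[0,0,0,0,0,0],[0,0,0,0,0,0]]]' 0.0
```

```text
clock: 2.55
eef_pos: [0.5262, -0.3736, 0.0494]
tool_rot: [1.0, -0.009, 0.004, 0.005]
ft_force: [-0.1, 0.7, -0.2]
grip_width: 0.0854
clock: 3.3
eef_pos: [0.528, -0.3749, 0.0534]
tool_rot: [1.0, -0.009, 0.006, 0.006]
ft_force: [0.2, -0.4, 0.1]
grip_width: 0.0244
```

The pose drifts by a few mm over rows, and the grip is too high. I'll reopen, check the measurement noise, then go lower.

```bash
python3 -m jog '[[[0,0,0,0,0,0],[0,0,0,0,0,0],[0,0,0,0,0,0]]]' 0.06; python3 - <<'E'
from h import *
from scipy.spatial.transform import Rotation as Ro
for i in range(4):
    t=bot.camera("top"); o=bot.get_obs(); print(o["clock"],o["eef_pos"].round(4),Ro.from_quat(o["tool_rot"]).as_matrix()[:,2].round(3),o["joint_pos"].round(4))
s=bot.camera("scene")
cv2.imwrite("pics/a.png",np.hstack([cv2.resize(t["pixels"][150:260,420:560],(400,314)),cv2.resize(s["pixels"][100:210,80:220],(400,314))])[:,:,::-1])
E
```

```text
clock: 3.68
eef_pos: [0.5281, -0.375, 0.0535]
tool_rot: [1.0, -0.009, 0.006, 0.006]
ft_force: [-0.9, -0.3, -0.5]
grip_width: 0.0601
3.725 [ 0.5281 -0.375   0.0535] [ 0.013 -0.013 -1.   ] [-0.616   0.6349  0.1381  1.0561 -0.0031  2.5439]
3.775 [ 0.5281 -0.375   0.0535] [ 0.013 -0.013 -1.   ] [-0.616   0.6349  0.1381  1.0562 -0.0031  2.5439]
3.825 [ 0.5281 -0.375   0.0535] [ 0.013 -0.013 -1.   ] [-0.616   0.6349  0.138   1.0562 -0.0031  2.5439]
3.875 [ 0.5281 -0.3749  0.0535] [ 0.013 -0.013 -1.   ] [-0.616   0.6349  0.138   1.0562 -0.0031  2.5439]
```

View pics/a.png

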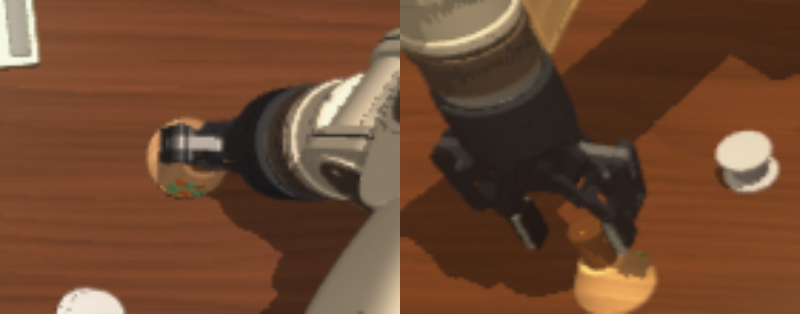

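The scene crop shows the neck standing between the fingers but off-centre, nearer the +y finger. Next I'll measure the neck top again and compare it with the TCP.

```bash
python3 - <<'E'
from h import *
s=bot.camera("scene"); 
hsv=cv2.cvtColor(s["pixels"],cv2.COLOR_RGB2HSV)
print(px(s,[.5281,-.375,.0535]),px(s,[.5244,-.3685,.072]), tops(s,[((145,180),.072)]) if 0 else hsv[172:190:2,136:156:2,2])
E
```

```text
[144.26866384 186.33050593] [144.63170056 179.76869935] [[112 127 121  52  60  38  40  48  53  50]
 [125 126 125 126 126  92  40  41  46  52]
 [ 83 127 126 124 123 129 105  46  50  46]
 [ 72  81 120 129 128 126 128  84  74  52]
 [ 75  84 128 126 129 127 127 101  90  84]
 [ 75  93 128 128 133 127 117  83  77 109]
 [ 76  75 111 112 108  93  86  84  98 101]
 [ 76  76  77  89  93  89  88  84  83  74]
 [ 75  75  74  84  98 105 105  87  85  78]]
```

```bash
cat > d.py <<'E'
import sys; from h import *; from scipy.spatial.transform import Rotation as Ro
def rep(p):
    o=bot.get_obs(); R=Ro.from_quat(o["tool_rot"]).as_matrix()
    T=np.diag([1.,-1,-1])
    print("shift",(R.T@(np.array(p)-o["eef_pos"])).round(4),"turn",np.degrees(Ro.from_matrix(R.T@T).as_rotvec()).round(2),"t",o["clock"],"grip",o["grip_width"].round(4))
rep([float(a) for a in sys.argv[1:4]])
E
python3 -m jog '[[[-0.002,0,0.004,0.4,-0.4,0],[-0.001,-0.001,0.004,0.4,-0.4,0],[0,0,0.004,0,0,0],[0,0,0.002,0,0,0]]]'; python3 d.py .525 -.374 .041
```

```text
clock: 4.47
eef_pos: [0.5248, -0.3739, 0.0382]
tool_rot: [1.0, -0.009, -0.001, -0.001]
ft_force: [-0.3, -0.7, -0.6]
grip_width: 0.0605Traceback (most recent call last):
  File "d.py", line 6, in <module>
    rep([float(a) for a in sys.argv[1:4]])
    ~~~^^^^^^^^^^^^^^^^^^^^^^^^^^^^^^^^^^^
  File "d.py", line 5, in rep
    print("shift",(R.T@(np.array(p)-o["eef_pos"])).round(4),"turn",np.degrees(Ro.from_matrix(R.T@T).as_rotvec()).round(2),"t",o["clock"],"grip",o["grip_width"].round(4))
                                                                                                                                                ^^^^^^^^^^^^^^^^^^^^^
AttributeError: 'float' object has no attribute 'round'
```

```bash
sed -i 's/o\["grip_width"\].round(4)/round(o["grip_width"],4)/' d.py
python3 -m jog '[[[0,0,-0.003,0,0,0],[0,0,0,0,0,0],[0,0,0,0,0,0],[0,0,0,0,0,0],[0,0,0,0,0,0],[0,0,0,0,0,0]]]' 0; python3 d.py .525 -.374 .041
python3 -m jog '[[[0,0,-0.01,0,0,0],[0,0,-0.03,0,0,0],[0,0,-0.05,0,0,0],[0,0,-0.04,0,0,0],[0,0,0,0,0,0]]]'; python3 d.py .525 -.374 .171
```

```text
clock: 5.22
eef_pos: [0.5249, -0.3735, 0.0414]
tool_rot: [1.0, -0.009, -0.001, -0.002]
ft_force: [-0.7, 0.2, 0.1]
grip_width: 0.0244
shift [0.0001 0.0005 0.0004] turn [-0.18  0.13 -1.04] t 5.225 grip 0.0244
clock: 5.85
eef_pos: [0.5245, -0.3738, 0.176]
tool_rot: [1.0, -0.009, -0.002, -0.002]
ft_force: [0.2, 0.7, -2.1]
grip_width: 0.0242
shift [0.0005 0.0002 0.005 ] turn [-0.22  0.23 -1.05] t 5.85 grip 0.0242
```

```bash
python3 -m jog '[[[0.008,-0.02,0,0,0,0],[0.01,-0.04,0,0,0,0],[0.01,-0.05,0,0,0,0],[0.01,-0.05,0,0,0,0],[0.01,-0.05,0,0,0,0],[0.01,-0.05,0,0,0,0],[0.01,-0.05,0,0,0,0],[0.01,-0.05,0,0,0,0],[0.01,-0.03,0,0,0,0],[0.002,-0.015,0,0,0,0],[0,0,0,0,0,0]]]'; python3 d.py .6146 .0373 .08
```

```text
clock: 7.22
eef_pos: [0.6147, 0.0291, 0.1609]
tool_rot: [1.0, 0.015, -0.017, -0.016]
ft_force: [-0.8, -0.2, -1.1]
grip_width: 0.0244
shift [ 0.0028 -0.0056  0.081 ] turn [-1.87  1.89  1.74] t 7.225 grip 0.0244
```

```bash
python3 -m jog '[[[0,-0.003,0.02,-0.9,0.9,0.9],[0,-0.002,0.03,-0.9,0.9,0.8],[0,0,0.02,0,0,0],[0,0,0,0,0,0]]]'; python3 d.py .6146 .0373 .08; python3 - <<'E'
from h import *
t=bot.camera("top");s=bot.camera("scene")
cv2.imwrite("pics/b.png",np.hstack([cv2.resize(t["pixels"][110:210,240:380],(400,286)),cv2.resize(s["pixels"][150:270,250:400],(400,286))])[:,:,::-1])
E
```

```text
clock: 7.72
eef_pos: [0.6124, 0.0135, 0.0892]
tool_rot: [1.0, 0.008, -0.001, -0.006]
ft_force: [-0.3, 0.7, -1.3]
grip_width: 0.0244
shift [ 0.0026 -0.0237  0.0095] turn [-0.63  0.11  0.95] t 7.725 grip 0.0244
```

View pics/b.png

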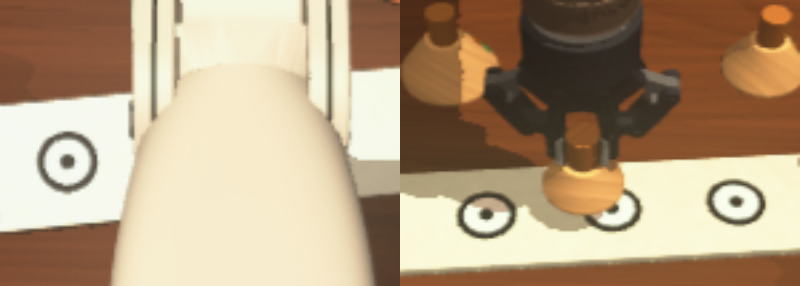

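The form is held upright above the board, about 24 mm short of mark_2 in y. I'll shift across and descend.

```bash
python3 -m jog '[[[0.001,-0.01,0.003,-0.3,0,0.4],[0.001,-0.01,0.003,-0.3,0,0.4],[0,-0.004,0.003,0,0,0],[0,0,0,0,0,0],[0,0,0,0,0,0]]]'; python3 d.py .6146 .0373 .062
```

```text
clock: 8.45
eef_pos: [0.6185, 0.0229, 0.0854]
tool_rot: [1.0, 0.015, 0.004, -0.007]
ft_force: [-0.2, -0.1, -0.9]
grip_width: 0.0243
shift [-0.0036 -0.0142  0.0235] turn [-0.77 -0.43  1.75] t 8.45 grip 0.0243
```

```bash
python3 -m jog '[[[-0.003,-0.014,0.01,-0.7,-0.4,1.7],[0,0,0,0,0,0]]]'; python3 d.py .6146 .0373 .062;python3 -m jog '[[[0,0,0,0,0,0]]]'; python3 d.py .6146 .0373 .062
```

```text
clock: 8.7
eef_pos: [0.6151, 0.0213, 0.0747]
tool_rot: [1.0, 0.014, -0.0, -0.007]
ft_force: [-0.9, 0.1, -0.3]
grip_width: 0.0243
shift [-0.0001 -0.0159  0.0129] turn [-0.78  0.04  1.6 ] t 8.7 grip 0.0243
clock: 8.82
eef_pos: [0.6151, 0.0212, 0.0745]
tool_rot: [1.0, 0.014, -0.0, -0.007]
ft_force: [-0.0, 0.2, -1.1]
grip_width: 0.0244
shift [-0.0001 -0.016   0.0128] turn [-0.78  0.05  1.59] t 8.825 grip 0.0244
```

The y and yaw motions are blocked, while x and z respond. Joint 6 has reached its limit (2.54 + 0.66 > 3.14). A turn of -90° about the tool axis fixes that, and puts the jaws across the row too.

```bash
sed -i 's/T=np.diag.*/T=np.array([[0,1.,0],[1,0,0],[0,0,-1]])/' d.py
python3 -m jog '[[[0,0,-0.01,0,0,-9],[0,0,0,0,0,-10],[0,0,0,0,0,-10],[0,0,0,0,0,-10],[0,0,0,0,0,-10],[0,0,0,0,0,-10],[0,0,0,0,0,-10],[0,0,0,0,0,-10],[0,0,0,0,0,-9],[0,0,0,0,0,0]]]'; python3 d.py .6146 .0373 .075
```

```text
clock: 10.07
eef_pos: [0.6158, 0.0205, 0.0857]
tool_rot: [0.692, 0.722, 0.005, -0.005]
ft_force: [0.1, 0.2, -0.7]
grip_width: 0.0245
shift [ 0.0167 -0.0005  0.0109] turn [ 0.04 -0.78  2.38] t 10.075 grip 0.0245
```

```bash
python3 -m jog '[[[0.008,0,0,0,-0.4,1.2],[0.008,-0.0005,0.005,0,-0.4,1.2],[0,0,0.005,0,0,0],[0,0,0,0,0,0]]]'; python3 d.py .6146 .0373 .062
```

```text
clock: 10.58
eef_pos: [0.6151, 0.0363, 0.0758]
tool_rot: [0.711, 0.703, 0.0, 0.001]
ft_force: [0.0, 0.5, -1.6]
grip_width: 0.0246
shift [ 0.0011 -0.0005  0.0138] turn [ 0.08  0.05 -0.65] t 10.575 grip 0.0246
```

```bash
python3 -m jog '[[[0.001,-0.0005,0.01,0,0,0],[0,0,0.007,0,0,0],[0,0,0.004,0,0,0],[0,0,0,0,0,0]]]'; python3 d.py .6146 .0373 .0535
```

```text
clock: 11.08
eef_pos: [0.6148, 0.0364, 0.0534]
tool_rot: [0.712, 0.702, 0.0, 0.001]
ft_force: [0.4, 1.4, -0.5]
grip_width: 0.0243
shift [ 0.0009 -0.0002 -0.0001] turn [ 0.09  0.05 -0.76] t 11.075 grip 0.0243
```

```bash
python3 -m jog '[[[0,0,0,0,0,0],[0,0,0,0,0,0],[0,0,0,0,0,0],[0,0,-0.02,0,0,0],[0,0,-0.04,0,0,0],[0,0,-0.05,0,0,0],[0,0,-0.03,0,0,0],[0,0,0,0,0,0]]]' 0.05; python3 d.py .452 -.1142 .2
python3 -m jog '[[[-0.03,-0.03,0,0,0,0],[-0.04,-0.04,0,0,0,0],[-0.04,-0.04,0,0,0,0],[-0.03,-0.03,0,0,0,0],[-0.01,-0.02,0,0,0,0],[0,0,0,0,0,0]]]' 0.0854;  python3 d.py .452 -.1142 .1; python3 - <<'E'
from h import *
s=bot.camera("scene");t=bot.camera("top")
cv2.imwrite("pics/c.png",np.hstack([cv2.resize(t["pixels"][110:270,240:440],(400,320)),cv2.resize(s["pixels"][130:270,210:400],(400,320))])[:,:,::-1])
E
```

```text
clock: 12.08
eef_pos: [0.6146, 0.0364, 0.1982]
tool_rot: [0.712, 0.702, 0.0, 0.001]
ft_force: [0.3, 0.2, -0.1]
grip_width: 0.0502
shift [-0.1528 -0.1606 -0.002 ] turn [ 0.13  0.06 -0.77] t 12.075 grip 0.0502
clock: 12.82
eef_pos: [0.4445, -0.1144, 0.1901]
tool_rot: [0.711, 0.703, -0.002, -0.002]
ft_force: [0.6, 0.1, 0.2]
grip_width: 0.0851
shift [0.0002 0.0081 0.0901] turn [-0.39 -0.   -0.7 ] t 12.825 grip 0.0851
```

View pics/c.png

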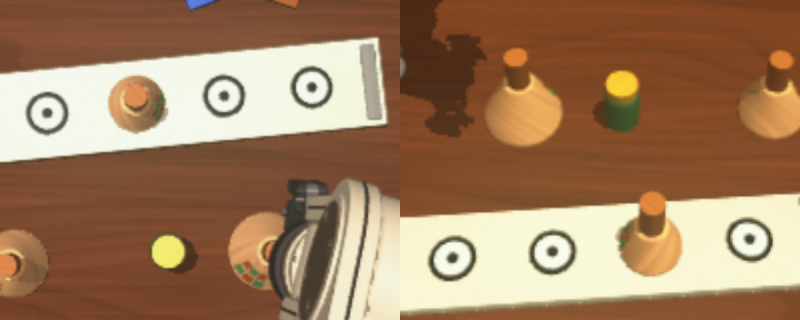

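form_64 stands on mark_2 at top-crop (137,100), and the jar hasn't moved. I'll measure form_64 and continue with form_88.

```bash
python3 - <<'E'
from h import *
print(tops(bot.camera("top"),[((308,158),.084)]),tops(bot.camera("scene"),[((330,217),.084)]))
E
python3 -m jog '[[[0,0.008,0.02,-0.4,0,-0.7],[0,0,0.04,0,0,0],[0,0,0.02,0,0,0],[0,0,0,0,0,0]]]'; python3 d.py .452 -.1142 .057
```

```text
[(np.int32(105), array([307.2, 157.2]), array([0.6151, 0.0363, 0.084 ]))] [(np.int32(97), array([329.5, 218.5]), array([0.6153, 0.0371, 0.084 ]))]
clock: 13.52
eef_pos: [0.4604, -0.1112, 0.1085]
tool_rot: [0.704, 0.71, 0.002, 0.002]
ft_force: [-0.5, 0.1, 0.9]
grip_width: 0.0852
shift [-0.0028 -0.0087  0.0514] turn [0.34 0.04 0.55] t 13.525 grip 0.0852
```

```bash
python3 -m jog '[[[-0.0025,-0.0085,0,0.3,0,0.5],[0,0,0.01,0,0,0],[0,0,0.02,0,0,0],[0,0,0,0,0,0]]]'; python3 d.py .452 -.1142 .057
```

```text
clock: 14.02
eef_pos: [0.4543, -0.114, 0.0799]
tool_rot: [0.707, 0.708, 0.001, 0.003]
ft_force: [-0.5, 0.6, 0.0]
grip_width: 0.0855
shift [-0.0001 -0.0024  0.0229] turn [0.34 0.11 0.09] t 14.025 grip 0.0855
```

```bash
python3 -m jog '[[[0,-0.002,0.01,0.3,0,0],[0,0,0.009,0,0,0],[0,0,0.004,0,0,0],[0,0,0,0,0,0]]]' 0.06; python3 d.py .452 -.1142 .057
```

```text
clock: 14.52
eef_pos: [0.4536, -0.1145, 0.057]
tool_rot: [0.707, 0.708, 0.0, 0.002]
ft_force: [0.1, -0.5, -0.4]
grip_width: 0.0604
shift [ 0.0003 -0.0016 -0.    ] turn [0.19 0.15 0.07] t 14.525 grip 0.0604
```

```bash
python3 -m jog '[[[0,-0.0015,0,0,0,0],[0,0,0,0,0,0],[0,0,0,0,0,0],[0,0,0,0,0,0],[0,0,0,0,0,0]]]' 0; python3 d.py .452 -.1142 .057;  python3 -m jog '[[[0,0,-0.01,0,0,0],[0,0,-0.03,0,0,0],[0,0,-0.04,0,0,0],[0,0,-0.03,0,0,0],[0,0,0,0,0,0]]]';  python3 d.py .638 -.1617 .171
```

```text
clock: 15.15
eef_pos: [0.4523, -0.1146, 0.0574]
tool_rot: [0.707, 0.708, 0.0, 0.002]
ft_force: [1.2, 0.0, -0.4]
grip_width: 0.0245
shift [ 0.0004 -0.0003  0.0004] turn [0.23 0.16 0.07] t 15.15 grip 0.0245
clock: 15.78
eef_pos: [0.4512, -0.1141, 0.172]
tool_rot: [0.707, 0.708, 0.0, 0.002]
ft_force: [0.9, 0.4, -2.0]
grip_width: 0.0244
shift [-0.0478  0.1867  0.0017] turn [0.17 0.15 0.08] t 15.775 grip 0.0244
```

```bash
python3 -m jog '[[[-0.008,0.02,0,0,0,0],[-0.01,0.04,0,0,0,0],[-0.01,0.05,0,0,0,0],[-0.01,0.04,0,0,0,0],[-0.006,0.02,0,0,0,0],[-0.002,0.01,0,0,0,0],[0,0,0,0,0,0]]]';  python3 d.py .638 -.1617 .1
```

```text
clock: 16.65
eef_pos: [0.6313, -0.1599, 0.162]
tool_rot: [0.707, 0.708, -0.004, -0.004]
ft_force: [0.0, 0.2, -1.7]
grip_width: 0.0246
shift [-0.0019  0.0074  0.0619] turn [-0.64 -0.06  0.07] t 16.65 grip 0.0246
```

```bash
python3 -m jog '[[[-0.001,0.004,0.02,-0.6,0,0],[-0.001,0.003,0.03,0,0,0],[0,0,0.02,0,0,0],[0,0,0,0,0,0]]]';  python3 d.py .638 -.1617 .08
```

```text
clock: 17.15
eef_pos: [0.6338, -0.1608, 0.087]
tool_rot: [0.707, 0.708, -0.002, -0.004]
ft_force: [-0.5, -0.4, -1.0]
grip_width: 0.0242
shift [-0.0009  0.0042  0.007 ] turn [-0.42 -0.15  0.08] t 17.15 grip 0.0242
```

```bash
python3 -m jog '[[[-0.0005,0.002,0.004,-0.3,0,0],[-0.0005,0.002,0.004,0,0,0],[0,0,0.004,0,0,0],[0,0,0,0,0,0]]]';  python3 d.py .638 -.1617 .0697
```

```text
clock: 17.65
eef_pos: [0.639, -0.1621, 0.0771]
tool_rot: [0.707, 0.708, 0.001, 0.0]
ft_force: [0.5, 0.4, -1.7]
grip_width: 0.0246
shift [ 0.0004 -0.001   0.0074] turn [ 0.11 -0.1   0.07] t 17.65 grip 0.0246
```

```bash
python3 -m jog '[[[0.0003,-0.001,0.003,0,0,0],[0,0,0.003,0,0,0],[0,0,0.002,0,0,0],[0,0,0,0,0,0]]]';  python3 d.py .638 -.1617 .0695
```

```text
clock: 18.15
eef_pos: [0.6385, -0.1617, 0.0696]
tool_rot: [0.707, 0.708, 0.002, 0.001]
ft_force: [-0.3, 0.5, -0.5]
grip_width: 0.0245
shift [ 0.     -0.0005  0.0001] turn [ 0.2  -0.09  0.08] t 18.15 grip 0.0245
```

```bash
python3 -m jog '[[[0,0,0,0,0,0],[0,0,0,0,0,0],[0,0,0,0,0,0],[0,0,-0.02,0,0,0],[0,0,-0.04,0,0,0],[0,0,-0.04,0,0,0],[0,0,-0.02,0,0,0],[0,0,0,0,0,0]]]' 0.05
python3 -m jog '[[[0.03,-0.02,0,0,0,0],[0.05,-0.03,0,0,0,0],[0.05,-0.035,0,0,0,0],[0.05,-0.035,0,0,0,0],[0.05,-0.03,0,0,0,0],[0.05,-0.03,0,0,0,0],[0.04,-0.02,0,0,0,0],[0.01,-0.005,0,0,0,0],[0,0,0,0,0,0]]]' 0.0854;  python3 d.py .4337 .1706 .11
```

```text
clock: 19.15
eef_pos: [0.6383, -0.1621, 0.1932]
tool_rot: [0.707, 0.708, 0.002, 0.001]
ft_force: [0.2, 0.4, -1.1]
grip_width: 0.0501
clock: 20.27
eef_pos: [0.4226, 0.1747, 0.1813]
tool_rot: [0.707, 0.707, -0.003, -0.003]
ft_force: [0.1, -1.1, -0.8]
grip_width: 0.0855
shift [-0.0041  0.0117  0.0712] turn [-0.45  0.02 -0.05] t 20.275 grip 0.0855
```

```bash
python3 - <<'E'
from h import *
print(tops(bot.camera("top"),[((398,149),.1)]),tops(bot.camera("scene"),[((234,220),.1)]))
E
python3 -m jog '[[[-0.004,0.006,0.02,-0.4,0,0],[0,0.005,0.03,0,0,0],[0,0,0.015,0,0,0],[0,0,0,0,0,0]]]';  python3 d.py .4337 .1706 .08
```

```text
[(np.int32(102), array([402. , 146.7]), array([ 0.6387, -0.1611,  0.1   ]))] [(np.int32(102), array([226.4, 219.6]), array([ 0.6383, -0.1611,  0.1   ]))]
clock: 20.88
eef_pos: [0.4383, 0.1645, 0.1145]
tool_rot: [0.712, 0.702, 0.0, 0.001]
ft_force: [-0.2, -0.1, -0.3]
grip_width: 0.0856
shift [ 0.0061 -0.0047  0.0345] turn [ 0.09  0.07 -0.77] t 20.875 grip 0.0856
```

form_88 is within 1 mm of mark_0. Next is form_76.

```bash
python3 -m jog '[[[0.003,-0.0025,0.01,0,0,-0.4],[0.003,-0.002,0.01,0,0,-0.3],[0,0,0.01,0,0,0],[0,0,0,0,0,0]]]';  python3 d.py .4337 .1706 .07
```

```text
clock: 21.38
eef_pos: [0.4352, 0.1701, 0.0837]
tool_rot: [0.708, 0.706, 0.001, 0.002]
ft_force: [-0.7, -0.2, -0.2]
grip_width: 0.0853
shift [ 0.0005 -0.0015  0.0137] turn [ 0.22  0.03 -0.16] t 21.375 grip 0.0853
```

```bash
python3 -m jog '[[[0.0005,-0.001,0.012,0,0,0],[0,0,0.015,0,0,0],[0,0,0.007,0,0,0],[0,0,0,0,0,0]]]' 0.06;  python3 d.py .4337 .1706 .049
```

```text
clock: 21.88
eef_pos: [0.4345, 0.1711, 0.0481]
tool_rot: [0.708, 0.706, 0.002, 0.002]
ft_force: [-0.0, 0.2, 0.2]
grip_width: 0.0603
shift [-0.0005 -0.0008 -0.0009] turn [ 0.27  0.01 -0.11] t 21.875 grip 0.0603
```

```bash
python3 -m jog '[[[-0.0005,-0.001,-0.0015,0,0,0],[0,0,0,0,0,0],[0,0,0,0,0,0],[0,0,0,0,0,0],[0,0,0,0,0,0]]]' 0;  python3 -m jog '[[[0,0,-0.01,0,0,0],[0,0,-0.03,0,0,0],[0,0,-0.05,0,0,0],[0,0,-0.04,0,0,0],[0,0,0,0,0,0]]]';  python3 d.py .6264 -.0622 .185
```

```text
clock: 22.5
eef_pos: [0.434, 0.1708, 0.0507]
tool_rot: [0.708, 0.706, 0.002, 0.002]
ft_force: [-0.4, 0.1, -1.7]
grip_width: 0.0245
clock: 23.12
eef_pos: [0.4328, 0.1706, 0.1863]
tool_rot: [0.708, 0.706, 0.002, 0.002]
ft_force: [0.4, 0.0, -2.0]
grip_width: 0.0242
shift [-0.2324  0.1941  0.0023] turn [ 0.33 -0.01 -0.12] t 23.125 grip 0.0242
```

```bash
python3 -m jog '[[[-0.02,0.01,0,0,0,0],[-0.035,0.025,0,0,0,0],[-0.045,0.035,0,0,0,0],[-0.045,0.04,0,0,0,0],[-0.04,0.035,0,0,0,0],[-0.025,0.025,0,0,0,0],[-0.012,0.012,0,0,0,0],[0,0,0,0,0,0]]]';  python3 d.py .6264 -.0622 .15
```

```text
clock: 24.12
eef_pos: [0.6152, -0.058, 0.1784]
tool_rot: [0.707, 0.707, -0.002, -0.003]
ft_force: [0.4, -0.4, -2.2]
grip_width: 0.0241
shift [-0.0043  0.0114  0.0283] turn [-0.39 -0.11  0.05] t 24.125 grip 0.0241
```

```bash
python3 -m jog '[[[-0.002,0.005,0.01,-0.4,0,0],[-0.002,0.005,0.02,0,0,0],[0,0,0.01,0,0,0],[0,0,0,0,0,0]]]';  python3 d.py .6264 -.0622 .1
```

```text
clock: 24.62
eef_pos: [0.6222, -0.059, 0.1345]
tool_rot: [0.706, 0.709, -0.0, -0.003]
ft_force: [-0.2, 1.1, -1.5]
grip_width: 0.0241
shift [-0.0034  0.0044  0.0345] turn [-0.24 -0.18  0.25] t 24.625 grip 0.0241
```

```bash
python3 -m jog '[[[-0.0015,0.002,0.02,-0.2,-0.2,0.2],[-0.0015,0.002,0.02,0,0,0],[0,0,0.01,0,0,0],[0,0,0,0,0,0]]]';  python3 d.py .6264 -.0622 .07
```

```text
clock: 25.12
eef_pos: [0.6269, -0.0603, 0.0865]
tool_rot: [0.706, 0.708, 0.001, 0.002]
ft_force: [0.7, 0.4, -1.2]
grip_width: 0.0246
shift [-0.0019 -0.0006  0.0165] turn [0.22 0.03 0.18] t 25.125 grip 0.0246
```

```bash
python3 -m jog '[[[-0.001,-0.0005,0.008,0.2,0,0],[-0.001,0,0.006,0,0,0],[0,0,0.004,0,0,0],[0,0,0,0,0,0]]]';  python3 d.py .6264 -.0622 .0627
```

```text
clock: 25.62
eef_pos: [0.6277, -0.0624, 0.0695]
tool_rot: [0.706, 0.708, 0.001, 0.002]
ft_force: [-0.4, -0.2, -1.2]
grip_width: 0.0243
shift [ 0.0002 -0.0013  0.0068] turn [0.21 0.05 0.19] t 25.625 grip 0.0243
```

```bash
python3 -m jog '[[[0,-0.0012,0.003,0.2,0,0],[0,0,0.002,0,0,0],[0,0,0.002,0,0,0],[0,0,0,0,0,0]]]';  python3 d.py .6264 -.0622 .0627
```

```text
clock: 26.12
eef_pos: [0.6269, -0.0625, 0.0627]
tool_rot: [0.706, 0.708, 0.0, 0.001]
ft_force: [0.1, -0.0, -1.4]
grip_width: 0.0241
shift [ 0.0003 -0.0005 -0.    ] turn [0.06 0.06 0.19] t 26.125 grip 0.0241
```

```bash
python3 -m jog '[[[0,0,0,0,0,0],[0,0,0,0,0,0],[0,0,0,0,0,0],[0,0,-0.02,0,0,0],[0,0,-0.04,0,0,0],[0,0,-0.04,0,0,0],[0,0,-0.02,0,0,0],[0,0,0,0,0,0]]]' 0.05
python3 -m jog '[[[0.03,-0.005,0,0,0,0],[0.05,-0.008,0,0,0,0],[0.06,-0.01,0,0,0,0],[0.06,-0.01,0,0,0,0],[0.06,-0.01,0,0,0,0],[0.06,-0.01,0,0,0,0],[0.06,-0.01,0,0,0,0],[0.04,-0.008,0,0,0,0],[0.02,-0.005,0,0,0,0],[0,0,0,0,0,0]]]' 0.0854;  python3 d.py .5485 .382 .11
```

```text
clock: 27.12
eef_pos: [0.6269, -0.0623, 0.1863]
tool_rot: [0.706, 0.708, 0.0, 0.001]
ft_force: [0.3, 0.3, -1.1]
grip_width: 0.05
clock: 28.38
eef_pos: [0.5439, 0.387, 0.1696]
tool_rot: [0.708, 0.707, -0.008, -0.002]
ft_force: [-0.1, 0.3, 0.0]
grip_width: 0.0856
shift [-0.0044  0.0054  0.0596] turn [-0.81  0.53 -0.08] t 28.375 grip 0.0856
```

```bash
python3 -m jog '[[[-0.002,0.003,0.02,-0.8,0.5,0],[-0.002,0.002,0.025,0,0,0],[0,0,0.01,0,0,0],[0,0,0,0,0,0]]]';  python3 d.py .5485 .382 .07;python3 - <<'E'
from h import *
print(tops(bot.camera("top"),[((355,155),.092)]),tops(bot.camera("scene"),[((277,217),.092)]))
E
```

```text
clock: 28.88
eef_pos: [0.5513, 0.3753, 0.1132]
tool_rot: [0.71, 0.704, -0.001, 0.001]
ft_force: [0.4, -0.4, -0.1]
grip_width: 0.0851
shift [ 0.0068 -0.0029  0.0431] turn [ 0.01  0.19 -0.54] t 28.875 grip 0.0851
[(np.int32(102), array([354.8, 152. ]), array([ 0.627 , -0.0633,  0.092 ]))] [(np.int32(102), array([278.5, 219.1]), array([ 0.627 , -0.0624,  0.092 ]))]
```

form_76 is well centred on mark_1. Last is form_52, gripped at a TCP height of about 0.034.

```bash
python3 -m jog '[[[0.003,-0.0015,0.015,0,0.2,-0.3],[0.003,-0.0015,0.015,0,0,-0.2],[0,0,0.01,0,0,0],[0,0,0,0,0,0]]]';  python3 d.py .5485 .382 .05
```

```text
clock: 29.48
eef_pos: [0.5492, 0.3834, 0.0729]
tool_rot: [0.707, 0.707, 0.002, 0.0]
ft_force: [0.3, 0.2, -0.6]
grip_width: 0.0855
shift [-0.0015 -0.0008  0.0229] turn [ 0.23 -0.17  0.06] t 29.475 grip 0.0855
```

```bash
python3 -m jog '[[[-0.0015,-0.0007,0.015,0.2,-0.2,0],[0,0,0.014,0,0,0],[0,0,0.006,0,0,0],[0,0,0,0,0,0]]]' 0.06;  python3 d.py .5485 .382 .034
```

```text
clock: 29.98
eef_pos: [0.5484, 0.3818, 0.035]
tool_rot: [0.707, 0.708, -0.0, 0.0]
ft_force: [0.4, 0.3, -0.6]
grip_width: 0.06
shift [0.0002 0.0001 0.001 ] turn [-0.02  0.06  0.07] t 29.975 grip 0.06
```

```bash
python3 -m jog '[[[0,0,0.001,0,0,0],[0,0,0,0,0,0],[0,0,0,0,0,0],[0,0,0,0,0,0],[0,0,0,0,0,0]]]' 0;  python3 -m jog '[[[0,0,-0.01,0,0,0],[0,0,-0.03,0,0,0],[0,0,-0.05,0,0,0],[0,0,-0.04,0,0,0],[0,0,0,0,0,0]]]';  python3 d.py .6032 .1365 .16
```

```text
clock: 30.6
eef_pos: [0.5492, 0.3823, 0.0353]
tool_rot: [0.707, 0.708, 0.001, 0.0]
ft_force: [0.2, 0.9, -0.7]
grip_width: 0.0245
clock: 31.22
eef_pos: [0.5489, 0.3823, 0.1712]
tool_rot: [0.707, 0.708, 0.001, 0.001]
ft_force: [0.5, 0.4, -0.2]
grip_width: 0.0246
shift [-0.2458  0.054   0.0112] turn [ 0.12 -0.03  0.07] t 31.225 grip 0.0246
```

```bash
python3 -m jog '[[[-0.02,0.005,0,0,0,0],[-0.04,0.009,0,0,0,0],[-0.05,0.011,0,0,0,0],[-0.05,0.011,0,0,0,0],[-0.04,0.009,0,0,0,0],[-0.025,0.006,0,0,0,0],[-0.01,0.003,0,0,0,0],[0,0,0,0,0,0]]]';  python3 d.py .6032 .1365 .1
```

```text
clock: 32.22
eef_pos: [0.5984, 0.1296, 0.1599]
tool_rot: [0.708, 0.706, -0.009, -0.003]
ft_force: [0.4, -0.8, -1.2]
grip_width: 0.0244
shift [0.0075 0.0058 0.0598] turn [-0.94  0.5  -0.17] t 32.225 grip 0.0244
```

```bash
python3 -m jog '[[[0.002,0.002,0.02,-0.8,0.4,0],[0.002,0.002,0.025,0,0,0],[0,0,0.015,0,0,0],[0,0,0,0,0,0]]]';  python3 d.py .6032 .1365 .07
```

```text
clock: 32.72
eef_pos: [0.6005, 0.137, 0.0973]
tool_rot: [0.706, 0.708, -0.002, -0.001]
ft_force: [0.4, 0.2, -0.8]
grip_width: 0.0247
shift [-0.0005  0.0028  0.0273] turn [-0.21  0.04  0.13] t 32.725 grip 0.0247
```

```bash
python3 - <<'E'
from h import *
s=bot.camera("scene")
cv2.imwrite("pics/d.png",cv2.resize(s["pixels"][130:280,190:430],(800,500))[:,:,::-1])
E
```

```text
(no output)
```

View pics/d.png

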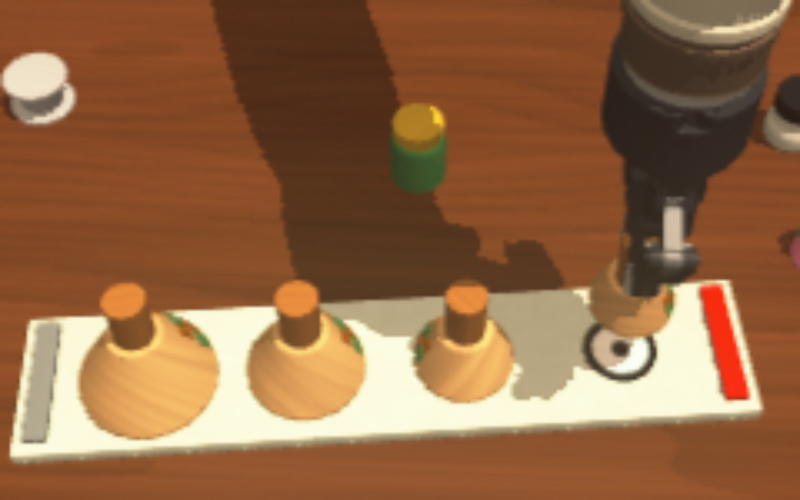

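Three forms are standing in order, and form_52 is held over mark_3 at (620,350), next to the red bar. Now I'll lower it.

```bash
python3 -m jog '[[[0,0.0015,0.01,-0.2,0,0],[0,0.001,0.015,0,0,0],[0,0,0.01,0,0,0],[0,0,0,0,0,0]]]';  python3 d.py .6032 .1365 .0473
```

```text
clock: 33.28
eef_pos: [0.605, 0.1378, 0.0626]
tool_rot: [0.706, 0.708, 0.002, 0.001]
ft_force: [0.5, -0.3, -0.6]
grip_width: 0.0246
shift [-0.0013 -0.0019  0.0153] turn [ 0.26 -0.03  0.15] t 33.275 grip 0.0246
```

```bash
python3 -m jog '[[[-0.001,-0.0015,0.006,0.2,0,0],[0,0,0.005,0,0,0],[0,0,0.004,0,0,0],[0,0,0,0,0,0]]]';  python3 d.py .6032 .1365 .0473
```

```text
clock: 33.78
eef_pos: [0.6039, 0.1365, 0.047]
tool_rot: [0.706, 0.708, 0.001, 0.0]
ft_force: [0.1, 0.8, -0.4]
grip_width: 0.0244
shift [-0.     -0.0007 -0.0003] turn [ 0.1  -0.04  0.13] t 33.775 grip 0.0244
```

Release it, lift, and back off towards the robot so the row is clear of the arm.

```bash
python3 -m jog '[[[0,0,0,0,0,0],[0,0,0,0,0,0],[0,0,0,0,0,0],[0,0,-0.02,0,0,0],[0,0,-0.04,0,0,0],[0,0,-0.05,0,0,0],[0,0,-0.03,0,0,0],[0,0,0,0,0,0]]]' 0.05
python3 -m jog '[[[0,-0.03,0,0,0,0],[0,-0.05,0,0,0,0],[0,-0.05,0,0,0,0],[0,-0.05,0,0,0,0],[0,-0.03,0,0,0,0],[0,0,0,0,0,0]]]'
python3 - <<'E'
from h import *
t=bot.camera("top");s=bot.camera("scene")
print(*tops(t,[((259,164),.076),((308,158),.084),((355,153),.092),((401,148),.1)]),sep="\n")
print(*tops(s,[((375,217),.076),((330,218),.084),((278,219),.092),((227,220),.1)]),sep="\n")
cv2.imwrite("pics/e.png",s["pixels"][:,:,::-1])
E
```

```text
clock: 34.78
eef_pos: [0.604, 0.1366, 0.1921]
tool_rot: [0.706, 0.708, 0.002, 0.001]
ft_force: [-0.5, -0.7, -0.2]
grip_width: 0.05
clock: 35.52
eef_pos: [0.3842, 0.1345, 0.1835]
tool_rot: [0.706, 0.708, -0.003, -0.002]
ft_force: [0.8, 0.4, 0.2]
grip_width: 0.0499
(np.int32(106), array([259.8, 161.9]), array([0.6044, 0.1365, 0.076 ]))
(np.int32(105), array([307.2, 157.2]), array([0.6151, 0.0363, 0.084 ]))
(np.int32(102), array([354.9, 152. ]), array([ 0.6268, -0.0635,  0.092 ]))
(np.int32(105), array([402. , 146.6]), array([ 0.6388, -0.1611,  0.1   ]))
(np.int32(96), array([379.4, 218.3]), array([0.6046, 0.1371, 0.076 ]))
(np.int32(98), array([329.6, 218.5]), array([0.6153, 0.0372, 0.084 ]))
(np.int32(102), array([278.5, 219.1]), array([ 0.627 , -0.0624,  0.092 ]))
(np.int32(103), array([226.4, 219.6]), array([ 0.6384, -0.1612,  0.1   ]))
```

View pics/e.png

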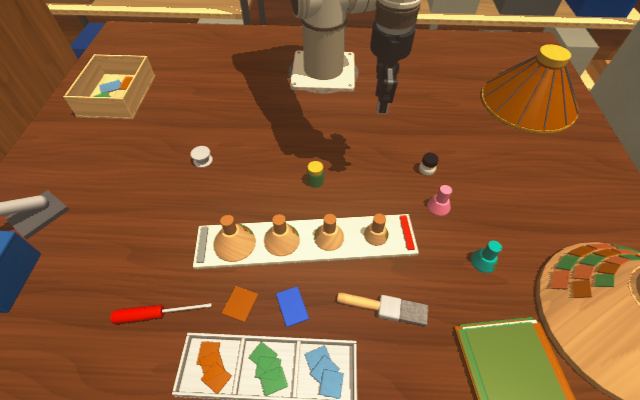

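All four forms stand in order, with the smallest at (377,233) beside the red bar and the largest at (234,240). The jar is still at (315,173) and the arm is clear, so I'm handing in.

```bash
python3 -c "
from workcell import bot
print(bot.job_done())"
```

```text
the job is handed in; nothing more can be done
None
```

All four forms are standing upright on the board in size order, and I handed the job in at about 36 s of the 106 s allowed. form_52 is on mark_3 next to the red bar, then form_64 on mark_2, form_76 on mark_1 and form_88 on mark_0.

- **Placing:** in my last check, both cameras put every neck top within about 1.5 mm of its mark's centre, and the two views agreed to about 1 mm. The calibration itself is only good to about 2 mm.
- **Jar and arm:** in the last picture the jar is in the same place as at the start, nothing has fallen over, and the arm is clear of everything.
- **What went wrong on the way:**
  - My first grip on form_64 was too high and shifted it a few mm on the table, so I reopened and gripped it lower.
  - Joint 6 reached the end of its range during the first carry, so I turned the tool 90° and used that for the rest.

No final check failed.

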